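# Turner out of the half-covered utensil case

## Task

The griddle turner lies in the steel utensil case with its blade under the fixed half cover. First fold the case's carry handle back off the mouth until it clicks down into the spring clips on the cover; then take the turner by its grip, tilt it and draw it out diagonally through the mouth. Finish while still holding the turner in the air, the whole of it well above the rim and clear of the case; leave the case standing where it is, its handle clipped down, and the things round it alone.

Things in the scene. Friction and masses are not known exactly. Their poses are not given: they have to be found in the camera images.
- case: Loose stainless steel utensil case, 2.2 kg, 330 mm long (its x), 156 mm wide (its y), walls 3 mm, on rubber feet. Origin: centre of its underside, at table level; z up. Inner floor 8 mm and rim 88 mm above the table. A fixed flat cover (top at 88 mm, underside at 84 mm) closes it from the -x end to x = +8.5 mm; the rest up to the +x end wall is open.
- case_mouth (a point): Centre of the open mouth, at rim height (case x = +84 mm, 88 mm above the table). The mouth measures 153 mm along the case's x (x = +8.5 to +162 mm) and 150 mm along its y.
- case_clip (a point): Where the middle of the handle's bar comes to rest when clicked in: case x = -88 mm, 119 mm above the table, 31 mm above the cover. The two spring clips stand on black pedestals on the cover, 58 mm to either side of this point along the case's y; each is about 25 mm long in x, 16 mm wide; its sprung jaws lean a little towards the mouth and reach 132 mm above the table.
- case_pivot (a point): Middle of the carry handle's hinge axis, which runs along the case's y (case x = +20 mm, 80 mm above the table).
- case_handle (a joint): Folding carry handle, a steel bail over the case. Value: angle (rad) of its arms up from level on the case's +x side: 1.57 upright, 2.79 (hard stop) folded back and clicked into both clips, about 2.7 resting on the clips not yet clicked in. Starts leaning over the mouth at 0.7 to 1.25. Stiff hinge (1.5 N at the bar), stays where left; clicking in takes about 7 N down on the bar.
- handle_grip (a point): Middle of the handle's cross bar, on its axis, 115 mm from the pivot axis; the bar runs along the case's y. Here it carries a black plastic sleeve 22 mm in diameter and 88 mm long; beyond that a bare 10 mm bar to the flat arms 86 mm out on either side.
- turner: Griddle turner, 305 mm, 0.24 kg, flat on the case's floor, grip under the mouth, blade under the cover, its x about opposite to the case's x. Origin at its middle, underside; x from butt (-152 mm) to blade edge (+152), z up. Black grip x = -152 to -22, 26 mm wide, top 32 mm above the underside; then a neck; flat blade 82 mm wide, x = +52 to +152, on the underside plane. Centre of mass x = -40.
- turner_grip (a point): Place to take hold: on the black grip at turner x = -60 mm, 18 mm above its underside (26 mm above the table at the start), 26 mm wide across the turner's y.
- turner_butt (a point): Butt end of the black grip, on its axis (turner x = -150 mm, 18 mm above the underside).
- turner_tip (a point): Middle of the blade's front edge (turner x = +150 mm).
- slotted_spoon: Bystander: slotted spoon with black handle, 298 mm, lying left of the case; origin at its middle, underside.
- timer: Bystander: round white wind-up kitchen timer with a black bar on top, 74 mm across, 50 mm high, standing on the right; origin at the centre of its underside.

How it is judged:
On the way, in this order (a step that is already met when the one before it is completed fails the run):
1. the carry handle is folded back and clicked into its clips, the turner still lying in the case (value of joint case_handle above 2.755 rad and height (world z) of turner_butt below 0.07 m and height (world z) of turner_tip below 0.05 m), for 0.2 s.
2. the turner stands diagonally in the mouth: its butt out above the rim, its blade still inside below the cover (height (world z) of turner_butt above 0.11 m and height (world z) of turner_tip below 0.08 m and x of turner_tip in the frame of case between -0.163 and 0 m), for 0.05 s.
At the end, for the whole second after the job is handed in: The handle is clicked into its clips (over 2.755 rad); the turner is held still in the fingers with both its ends more than 120 mm above the table (32 mm above the rim), not touching the case; the case stands flat on the table (value of joint case_handle above 2.755 rad and height (world z) of each of turner_tip, turner_butt above 0.12 m and contact force between turner and the fingers above 1 N and contact force between turner and case below 0.2 N and linear speed of turner below 0.05 m/s and angle between case's own z axis and vertical below 0.05 rad and height (world z) of case below 0.01 m); the arm keeps its last pose, push and grip.
It fails at once if the case is dragged more than 4 cm from where it stood (distance of case from where it was at the start of the episode above 0.04 m).
It fails at once if the slotted spoon or the timer is moved more than 3 cm (distance of any of slotted_spoon, timer from where it was at the start of the episode above 0.03 m).
It also fails if it takes over 51 s, if anything falls off the work surface, if the arm or the gripper's body presses on something with over 40 N, if the wrist force passes 120 N, or if a joint passes its speed limit or range.

## Robot

A 7-joint arm with a two-finger parallel gripper is mounted at the origin on a cart in front of the work surface, level with it; the furniture and walls round the work are solid. World frame = base frame: x ahead of the robot, y to its left, z up, the work surface at z = 0. Lengths are in m, angles in rad, forces in N, time in s.
With the tool pointing down it reaches from about 0.425 to 0.875 m from the base axis. Payload 4.7 kg.
Tool frame: the origin (TCP) lies between the finger pads; the fingertips stand 14 mm ahead of it and the grasp point (between the pads) lies 5 mm behind it; z points along the fingers, y is the line along which they close (so a half turn about z gives the same grasp; the last joint's range is limited). The gripper opens to 87 mm and grips with 3 to 60 N. Pads are 19 mm wide; open, the fingers measure 117 mm over their backs; the gripper's body (75 mm by 190 mm) begins 51 mm behind the grasp point.
Start: joints at [0.014, 0.321, -0.07, 1.45, 0.023, 1.371, -0.057], TCP at [0.65, -0, 0.237] pointing down, gripper open.
Joint ranges: [-2.86, 2.86], [-0.3, 2.09], [-1.38, 1.24], [0.06, 2.45], [-1.56, 4.7], [0.09, 2.05], [-2.69, 2.69]. Speed limits (rad/s): [2.57, 2.57, 3.14, 3.14, 3.14, 3.14, 3.14].

## Interface

Orientations are given as a rotation vector (axis times angle).
In Python, from bench import get_state, get_image, camera_params, close_job gives the robot as it stands. The module is installed in compiled form; this text tells all that it offers.
- The arm moves only by the tool arm_command, never from a script. Its argument "motion" is a list of rows, each a list of 5 numbers: the finger opening in mm, from 0 to 87, then the shift along the tool's x, y, z in mm, then the turn about the tool's z in degrees. In form: [[gripper, x, y, z, spin], ...]. A call has 1 to 5 rows; each row is the pose to reach, as a shift and turn from the pose commanded when the call began, along the tool's axes at that moment; what a row does not reach only later rows make up. A row lasts 1/12 s, in which the tool goes at most 41.7 mm and 7.16 degrees, less where a joint would pass 70% of its speed; a pose out of reach is approached as far as the arm can. A call with a gripper value outside its range is refused whole. The fingers move at their own pace and stop on an object; "newtons" is the grip in N (left out, the last holds). Time passes only in rows, so rows that repeat a pose let the fingers close. It gives the time, the measured TCP pose, the force, the opening and the grip force at its end, in the units of the state.
- get_state(): the state, without advancing time (a new reading comes with each control period).
- get_image(name): name is "scene" or "side" or "wrist"; returns (picture, depth): 420x560x3 uint8, red, green, blue; 420x560 float32, m along the optical axis (not along the pixel's ray), 0 where there is no reading.
- camera_params(name): a dict with "intrinsics" (3x3 intrinsics, pixels), "extrinsics" (4x4, takes a point from camera to world coordinates). Camera axes: x right, y down, z forward; pixel columns grow to the right and rows downward; lengths in m; the calibration is good to about 2 mm. A picture is of the moment at which its call begins: read the wrist's pose just before it. camera_params takes no time and is no camera call; for the wrist camera it gives the pose at the moment of the call.
- close_job(): hands the job in; it is judged then, once.
The state is a dict: "time": time; "joint_positions": joint angles; "qd": joint speeds; "joint_torque": joint torques, N m; "position": TCP position; "tool_rot": TCP orientation; "ft_force": force on the tool from outside, world axes, zero at the start; "torque": the same for the moment, N m; "grip_width": opening from 0.0 (shut) to 1.0 (fully open); "grip_force": force on a finger pad.
Only numpy, scipy, OpenCV 4.12 (cv2) and the standard library are available. Lean on these libraries where they do the work, as an engineer would, in place of code of your own. Each camera call takes 0.05 s, during which the arm holds its last target. There are 200 camera calls.

## Working session

There is one attempt and no reset: what is moved stays moved. The work goes in short steps, Python scripts to look and compute and a tool call to move; the robot and the scene stay as the last step left them, time stands still between calls to the robot, and variables do not carry over. Pictures are saved under pics/ and viewed, at most 11 in all, crops included, and the job is handed in when it is done.

Besides the shell and the picture viewer there is one more tool, called after "Call:" by a JSON object that holds its "name" and its "arguments", one argument or row to a line. arm_command: Moves the arm, as the interface text tells. Its arguments: {"type":"object","properties":{"motion":{"type":"array"},"newtons":{"type":"number"}},"required":["motion"]}

```bash
mkdir -p pics; cat > h.py <<'E'
import numpy as np, cv2
from bench import *
def snap(n,f):
    p=camera_params(n); im,d=get_image(n)
    cv2.imwrite('pics/'+f+'.png',im[:,:,::-1]); np.savez(f,im=im,d=d,K=p['intrinsics'],E=p['extrinsics'])
def world(f,pts,win=1):
    z=np.load(f+'.npz');K,E,d=z['K'],z['E'],z['d'];o=[]
    for u,v in pts:
        w=d[int(v)-win:int(v)+win+1,int(u)-win:int(u)+win+1];w=w[w>0];Z=np.median(w) if len(w) else np.nan
        o.append((E@np.r_[np.linalg.inv(K)@[u,v,1]*Z,1])[:3])
    return np.array(o)
E
python3 - <<'E'
from h import *
s=get_state();print(s)
snap('scene','s1');snap('side','d1');
a=cv2.imread('pics/s1.png');b=cv2.imread('pics/d1.png')
for n in('s1','d1'):
    z=np.load(n+'.npz');print(z['E'].round(3))
E
```

```text
{'time': 0.0, 'joint_positions': array([ 0.01410564,  0.32181137, -0.0701011 ,  1.45167706,  0.02261151,
        1.37078213, -0.05688149]), 'qd': array([-0.00047799, -0.00019602,  0.00148853,  0.00030037, -0.00158282,
       -0.00033239, -0.00056234]), 'joint_torque': array([-2.58547143e-04, -4.91284704e+01, -4.03903294e-01, -3.12526345e+01,
       -6.40594075e-02,  4.37659642e-02,  1.61017233e-04]), 'position': array([ 6.49476392e-01, -4.59961071e-05,  2.35468127e-01]), 'tool_rot': array([-2.22048103e+00, -2.22061717e+00,  2.21135416e-03]), 'ft_force': array([ 0.3298365, -0.6675821, -0.1774232]), 'torque': array([-0.02868647, -0.03190547,  0.01397913]), 'grip_force': 0.0, 'grip_width': 1.0015587356459292}
[[-0.76  -0.473  0.446 -0.067]
 [-0.65   0.543 -0.531  0.652]
 [ 0.009 -0.694 -0.72   1.042]
 [ 0.     0.     0.     1.   ]]
[[-0.859  0.384 -0.338  0.948]
 [ 0.512  0.639 -0.575  0.677]
 [-0.005 -0.667 -0.745  0.981]
 [ 0.     0.     0.     1.   ]]
```

View pics/s1.png

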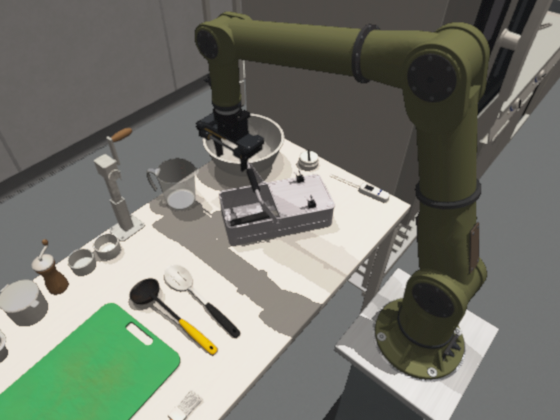

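View pics/d1.png

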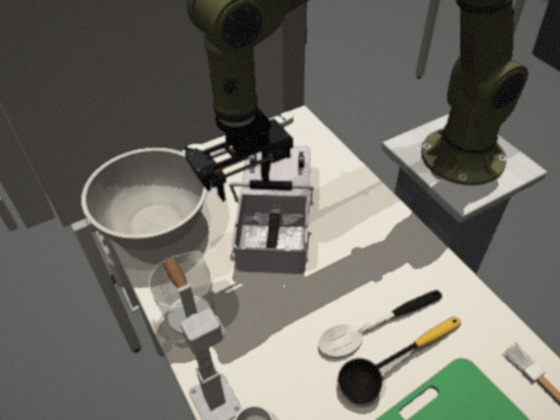

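The scene view shows the case around (275,208) with its mouth on the left. So case +x is roughly world +y, with the bowl and jug close by. The gripper hides part of it, so I'll use the wrist view and an enlarged crop.

```bash
python3 - <<'E'
from h import *
snap('wrist','w1')
z=np.load('w1.npz');print(z['E'].round(3))
a=cv2.imread('pics/s1.png')[150:250,190:350];b=cv2.imread('pics/d1.png')[140:280,220:330]
a=cv2.resize(a,(800,500),interpolation=cv2.INTER_CUBIC);cv2.imwrite('pics/s1c.png',a)
E
```

```text
[[ 1.     0.    -0.002  0.65 ]
 [-0.    -0.965 -0.261  0.071]
 [-0.002  0.261 -0.965  0.384]
 [ 0.     0.     0.     1.   ]]
```

View pics/w1.png

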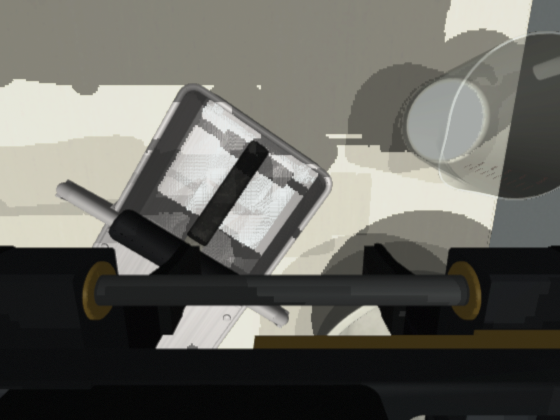

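View pics/s1c.png

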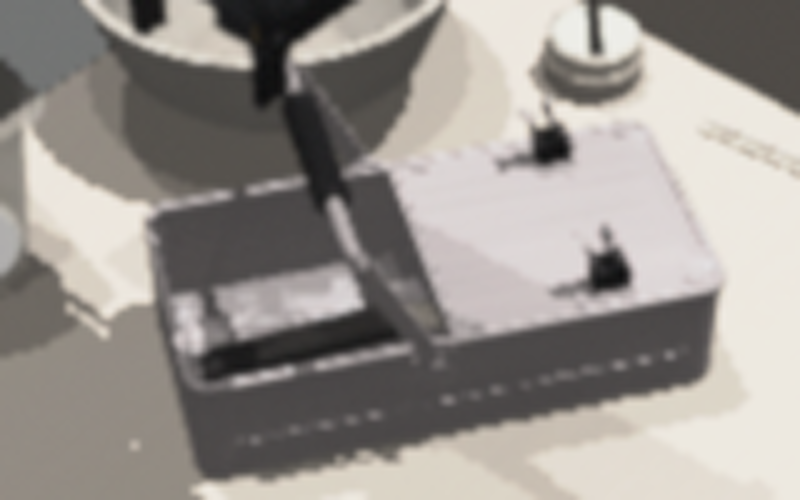

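The wrist view shows the mouth with corners near (192,85), (330,180) and (100,240). The turner grip runs from butt (262,147) to (195,240). The handle sleeve crosses from (118,220) to (200,255), and the jug and bowl are on the right.

```bash
python3 - <<'E'
from h import *
P=[];C=[]
for f in('s1','d1','w1'):
    z=np.load(f+'.npz');d=z['d'];v,u=np.nonzero(d>0);Z=d[v,u]
    p=(np.linalg.inv(z['K'])@np.c_[u,v,np.ones(len(u))].T*Z).T@z['E'][:3,:3].T+z['E'][:3,3]
    m=(abs(p[:,2]-.088)<.005)&(p[:,0]>.4)&(p[:,0]<.85)&(p[:,1]<.3)&(p[:,1]>-.3)
    q=p[m]; 
    g=np.zeros((600,500),np.uint8);ij=((q[:,:2]-[.4,-.3])*1000).astype(int);g[ij[:,1].clip(0,599),ij[:,0].clip(0,499)]=255
    g=cv2.morphologyEx(g,cv2.MORPH_CLOSE,np.ones((9,9)));n,l,st,_=cv2.connectedComponentsWithStats(g)
    k=st[1:,4].argsort()[::-1][:3]+1
    for i in k:
        c=np.argwhere(l==i)[:,::-1].astype(np.float32);r=cv2.minAreaRect(c);print(f,st[i,4],np.round(np.array(r[0])/1000+[.4,-.3],4),np.round(r[1],0),round(r[2],1))
print('rim',world('w1',[(192,87),(327,180),(150,165),(262,132),(295,228)],2).round(3))
print('grip',world('w1',[(260,150),(228,193),(197,236)],2).round(3))
print('sleeve',world('w1',[(122,222),(155,236),(195,254),(68,190),(280,317)],2).round(3))
print('clips s1',world('s1',[(299,179),(311,203),(300,174),(308,160)],1).round(3))
print('cover corners s1',world('s1',[(269,185),(277,216),(317,176),(331,206)],1).round(3))
E
```

```text
s1 25067 [ 0.5044 -0.1276] [201. 178.] 58.5
s1 498 [ 0.6681 -0.0179] [104.  13.] 60.0
s1 335 [0.5203 0.0365] [84.  8.] 55.6
d1 7831 [ 0.4584 -0.1357] [140.  96.] 54.4
d1 4600 [ 0.5838 -0.0079] [186. 178.] 55.8
d1 1718 [ 0.5573 -0.1554] [55. 47.] 66.0
w1 3133 [ 0.565 -0.131] [96. 52.] -0.0
w1 2425 [0.5951 0.0101] [141. 165.] 56.3
w1 1207 [ 0.4939 -0.0531] [34. 64.] 46.3
rim [[ 0.574  0.102  0.089]
 [ 0.691  0.022  0.088]
 [ 0.523  0.034  0.067]
 [ 0.633  0.065  0.088]
 [ 0.663 -0.027  0.077]]
grip [[ 0.627  0.045  0.024]
 [ 0.591 -0.001  0.031]
 [ 0.556 -0.049  0.038]]
sleeve [[ 0.553  0.014  0.192]
 [ 0.571  0.004  0.191]
 [ 0.607  0.009  0.231]
 [ 0.519  0.033  0.186]
 [ 0.649 -0.056  0.186]]
clips s1 [[ 0.533 -0.174  0.105]
 [ 0.439 -0.112  0.108]
 [ 0.54  -0.186  0.114]
 [ 0.612 -0.328  0.041]]
cover corners s1 [[ 0.599 -0.105  0.087]
 [ 0.539 -0.076  0.009]
 [ 0.509 -0.237  0.089]
 [ 0.396 -0.158  0.088]]
```

```bash
cat >> h.py <<'E'
def cloud(f):
    z=np.load(f+'.npz');d=z['d'];v,u=np.nonzero(d>0)
    return (np.linalg.inv(z['K'])@np.c_[u,v,np.ones(len(u))].T*d[v,u]).T@z['E'][:3,:3].T+z['E'][:3,3]
def tocase(p):
    p=np.atleast_2d(p);x0,y0,a=np.load('case.npy');c,s=np.cos(a),np.sin(a)
    q=p-[x0,y0,0];return np.c_[q[:,0]*c+q[:,1]*s,-q[:,0]*s+q[:,1]*c,q[:,2]]
def toworld(p):
    p=np.atleast_2d(p);x0,y0,a=np.load('case.npy');c,s=np.cos(a),np.sin(a)
    return np.c_[x0+p[:,0]*c-p[:,1]*s,y0+p[:,0]*s+p[:,1]*c,p[:,2]]
E
python3 - <<'E'
from h import *
from scipy.optimize import minimize
p=np.vstack([cloud(f) for f in('s1','d1','w1')])
m=(abs(p[:,2]-.088)<.003)&(np.hypot(p[:,0]-.545,p[:,1]+.068)<.2);q=p[m]
best=None
for a in np.radians(np.arange(50,63,.25)):
  c,s=np.cos(a),np.sin(a)
  u=q[:,0]*c+q[:,1]*s-(.545*c-.068*s);v=-q[:,0]*s+q[:,1]*c-(-.545*s-.068*c)
  k=(abs(v)<.095)&(abs(u)<.185);lu,hu=np.percentile(u[k],[.5,99.7]);lv,hv=np.percentile(v[k],[.7,99.3])
  A=(hv-lv)
  if best is None or A<best[0]: best=(A,a,lu,hu,lv,hv)
A,a,lu,hu,lv,hv=best;c,s=np.cos(a),np.sin(a);U,V=(lu+hu)/2,(lv+hv)/2
o=[.545+U*c-V*s,-.068+U*s+V*c];print(np.degrees(a),lu,hu,lv,hv,o)
np.save('case.npy',[*o,a])
# checks
print('rim',tocase(world('w1',[(192,87),(327,180),(262,132)],2)).round(3))
print('cover',tocase(world('s1',[(269,185),(317,176),(331,206)],1)).round(3))
print('grip',tocase(world('w1',[(260,150),(228,193),(197,236)],2)).round(3))
print('sleeve',tocase(world('w1',[(122,222),(155,236),(68,190),(280,317)],2)).round(3))
print('clips',tocase(world('s1',[(299,179),(311,203)],1)).round(3))
r=tocase(p)
k=(r[:,2]>.13)&(r[:,2]<.215)&(abs(r[:,1])<.04)&(r[:,0]>.02)&(r[:,0]<.13)
print(k.sum(),np.percentile(r[k],[2,50,98],axis=0).round(3))
# obstacles above .1 around
k=(r[:,2]>.05)&(r[:,2]<.3)&(abs(r[:,0])<.3)&(r[:,1]<-.085)&(r[:,1]>-.25);h=r[k]
print(np.percentile(h,[1,10,50,90,99],axis=0).round(3))
s=get_state();print(s['time'],tocase(s['position']))
E
```

```text
55.75 -0.16533587316125223 0.16336026898874606 -0.07911217121556238 0.08105410441762952 [np.float64(0.54364146907911), np.float64(-0.06827004229097423)]
rim [[ 0.158  0.071  0.089]
 [ 0.158 -0.071  0.088]
 [ 0.16   0.001  0.088]]
cover [[ 0.001 -0.066  0.087]
 [-0.159 -0.066  0.089]
 [-0.157  0.072  0.088]]
grip [[ 0.14  -0.005  0.024]
 [ 0.082 -0.002  0.031]
 [ 0.023  0.001  0.038]]
sleeve [[ 0.073  0.039  0.192]
 [ 0.075  0.018  0.191]
 [ 0.069  0.077  0.186]
 [ 0.069 -0.08   0.186]]
clips [[-0.093 -0.051  0.105]
 [-0.095  0.062  0.108]]
3137 [[ 0.059 -0.034  0.179]
 [ 0.074  0.016  0.191]
 [ 0.078  0.039  0.195]]
[[-0.297 -0.248  0.052]
 [-0.275 -0.225  0.065]
 [ 0.224 -0.189  0.112]
 [ 0.281 -0.099  0.265]
 [ 0.298 -0.086  0.297]]
0.15 [[ 0.1160414  -0.04918764  0.23573159]]
```

Call:
{"name": "arm_command", "arguments": {
  "motion": [
    [0, 10, -10, 0, 6.85],
    [0, 20, -20, 0, 13.7],
    [0, 30, -30, 0, 20.5],
    [0, 35, -35.5, 10, 27.4],
    [0, 35, -35.5, 25, 34.25]
  ]
}}

```text
time: 0.57
position: [0.6144, 0.0373, 0.213]
tool_rot: [-2.779, -1.464, -0.005]
ft_force: [1.3, 0.2, -0.6]
grip_width: 0.708
grip_force: 0.0
```

```bash
python3 - <<'E'
from h import *
s=get_state();print(s['time'],tocase(s['position']),s['grip_width'],s['tool_rot'],s['ft_force'])
p=tocase(np.vstack([cloud(f) for f in('s1','d1')]))
for x in range(-160,240,40):
    k=(p[:,0]*1000>x)&(p[:,0]*1000<x+40)&(p[:,1]<-.085)&(p[:,1]>-.13)&(p[:,2]<.2)
    k2=(p[:,0]*1000>x)&(p[:,0]*1000<x+40)&(p[:,1]>.085)&(p[:,1]<.13)&(p[:,2]<.2)
    print(x,[ (np.percentile(p[j,2],99).round(3) if j.sum()>5 else None) for j in(k,k2)])
E
```

```text
0.5667 [[0.12706802 0.00094871 0.21295188]] 0.7081917821178623 [-2.77943924 -1.46429171 -0.00472127] [ 1.32348942  0.23140374 -0.60951128]
-160 [np.float64(0.006), np.float64(0.005)]
-120 [np.float64(0.005), np.float64(0.005)]
-80 [np.float64(0.005), np.float64(0.005)]
-40 [np.float64(0.006), np.float64(0.005)]
0 [np.float64(0.115), np.float64(0.125)]
40 [np.float64(0.183), np.float64(0.182)]
80 [np.float64(0.005), np.float64(0.005)]
120 [np.float64(0.006), np.float64(0.004)]
160 [np.float64(0.005), np.float64(0.006)]
200 [np.float64(0.135), np.float64(0.005)]
```

Call:
{"name": "arm_command", "arguments": {
  "motion": [
    [0, 0, 0, 0, 0],
    [0, 0, 0, 0, 0],
    [0, 0, 0, 10, 0],
    [0, 0, 0, 20, 0],
    [0, 0, 0, 30, 0]
  ]
}}

```text
time: 0.98
position: [0.6148, 0.0347, 0.1809]
tool_rot: [2.776, 1.47, 0.001]
ft_force: [0.4, 0.4, 0.1]
grip_width: 0.33
grip_force: 0.0
```

Call:
{"name": "arm_command", "arguments": {
  "motion": [
    [0, 0, 0, 0, 0],
    [0, 0, 0, 0, 0],
    [0, -15, 0, 0, 0],
    [0, -30, 0, 0, 0],
    [0, -35, 0, 0, 0]
  ]
}}

```text
time: 1.4
position: [0.594, 0.0026, 0.1824]
tool_rot: [2.778, 1.464, 0.001]
ft_force: [2.1, 2.3, 1.6]
grip_width: 0.02
grip_force: 1.6
```

Call:
{"name": "arm_command", "arguments": {
  "motion": [
    [0, -14, 0, 0, 0],
    [0, -28, 0, 0, 0],
    [0, -42, 0, 0, 0],
    [0, -56, 0, 0, 0],
    [0, -70, 0, 0, 0]
  ]
}}

```text
time: 1.82
position: [0.5544, -0.0535, 0.1817]
tool_rot: [2.777, 1.468, -0.0]
ft_force: [1.1, 0.1, -1.2]
grip_width: 0.004
grip_force: 0.8
```

Call:
{"name": "arm_command", "arguments": {
  "motion": [
    [0, -14, 0, 0, 0],
    [0, -28, 0, 2, 0],
    [0, -36, 0, 5, 0],
    [0, -44, 0, 8, 0],
    [0, -44, 0, 8, 0]
  ]
}}

```text
time: 2.23
position: [0.5289, -0.0903, 0.1725]
tool_rot: [-2.779, -1.465, 0.004]
ft_force: [-0.8, 0.1, -0.7]
grip_width: 0.005
grip_force: 0.0
```

```bash
python3 - <<'E'
from h import *
s=get_state();print(s['time'],tocase(s['position']),s['grip_width'],s['ft_force'])
snap('scene','s2');snap('side','d2')
a=cv2.imread('pics/s2.png')[130:260,180:360];cv2.imwrite('pics/s2c.png',cv2.resize(a,(800,578),interpolation=cv2.INTER_CUBIC))
p=tocase(np.vstack([cloud(f) for f in('s2','d2')]))
for n,k in(('bare',(abs(abs(p[:,1])-.065)<.015)),('sleeve',abs(abs(p[:,1])-.034)<.008)):
    q=p[k&(p[:,2]>.14)&(p[:,2]<.215)&(p[:,0]>-.12)&(p[:,0]<.1)];print(n,len(q),np.percentile(q,[2,50,98],axis=0).round(3))
E
```

```text
2.2333 [[-0.02652062 -0.0002639   0.17249551]] 0.005240134855716681 [-0.79179307  0.12154355 -0.71087984]
bare 139 [[-0.052 -0.079  0.17 ]
 [-0.046  0.057  0.177]
 [-0.043  0.079  0.182]]
sleeve 111 [[-0.053 -0.04   0.17 ]
 [-0.041  0.03   0.18 ]
 [-0.037  0.041  0.187]]
```

View pics/s2c.png

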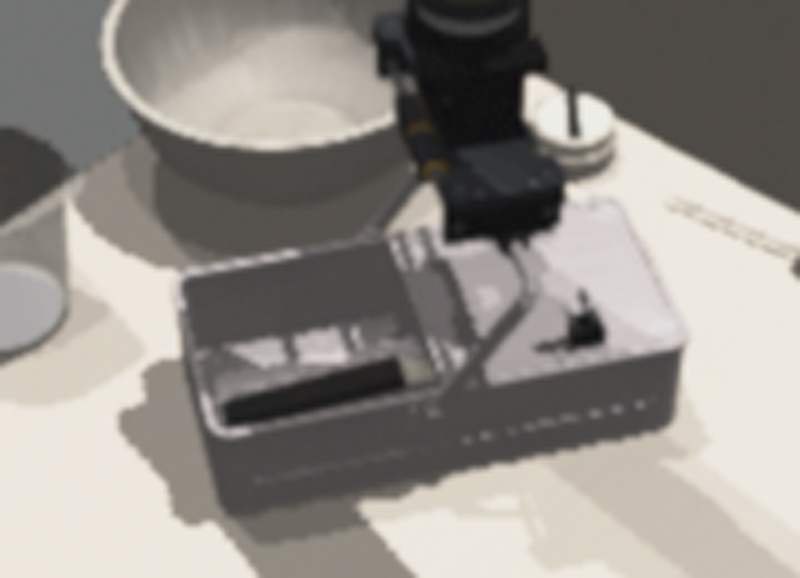

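Call:
{"name": "arm_command", "arguments": {
  "motion": [
    [0, 4, 0, -15, 0],
    [0, 4, 0, -35, 0],
    [0, 0, 0, -35, 0],
    [0, -15, 0, -35, 0],
    [0, -28, 0, -33, 0]
  ]
}}

```text
time: 2.75
position: [0.5153, -0.1112, 0.2069]
tool_rot: [2.775, 1.471, 0.001]
ft_force: [-0.5, -0.2, -0.3]
grip_width: 0.003
grip_force: 0.0
```

Call:
{"name": "arm_command", "arguments": {
  "motion": [
    [0, -7, 0, 10, 0],
    [0, -13, 0, 20, 0],
    [0, -22, 0, 33, 0],
    [0, -28, 0, 45, 0],
    [0, -30, 0, 50, 0]
  ]
}}

```text
time: 3.17
position: [0.4903, -0.1502, 0.1563]
tool_rot: [2.777, 1.451, -0.028]
ft_force: [-16.1, -21.1, 17.1]
grip_width: 0.007
grip_force: 12.4
```

```bash
python3 - <<'E'
from h import *
s=get_state();print(s['time'],tocase(s['position']),s['grip_width'],s['ft_force'])
E
```

```text
3.1667 [[-0.09772708 -0.00201443  0.15629526]] 0.007368731700830041 [-16.07766662 -21.14585526  17.06072452]
```

Call:
{"name": "arm_command", "arguments": {
  "motion": [
    [0, -4, 0, -12, 0],
    [0, -4, 0, -30, 0],
    [0, 0, 0, -40, 0],
    [0, 0, 0, -40, 0]
  ]
}}

```text
time: 3.5
position: [0.4996, -0.1356, 0.1982]
tool_rot: [2.775, 1.469, 0.005]
ft_force: [0.3, 0.2, -0.2]
grip_width: 0.008
grip_force: 0.0
```

```bash
python3 - <<'E'
from h import *
s=get_state();print(s['time'],tocase(s['position']),s['grip_width'],s['ft_force'])
snap('scene','s3');snap('side','d3')
a=cv2.imread('pics/s3.png')[130:260,180:360];cv2.imwrite('pics/s3c.png',cv2.resize(a,(800,578),interpolation=cv2.INTER_CUBIC))
p=tocase(np.vstack([cloud(f) for f in('s3','d3')]))
for n,k in(('bare',(abs(abs(p[:,1])-.077)<.006)),('sleeve',abs(p[:,1])<.04)):
    q=p[k&(p[:,2]>.1)&(p[:,2]<.17)&(p[:,0]>-.13)&(p[:,0]<.1)];print(n,len(q),np.percentile(q,[2,50,98],axis=0).round(3))
E
```

```text
3.5 [[-0.0804507  -0.00155348  0.19816808]] 0.007961118349002483 [ 0.28609186  0.21847693 -0.2302921 ]
bare 105 [[-0.088 -0.083  0.104]
 [-0.079 -0.072  0.133]
 [-0.02   0.083  0.139]]
sleeve 454 [[-0.092 -0.038  0.127]
 [-0.079  0.     0.139]
 [-0.072  0.039  0.145]]
```

View pics/s3c.png

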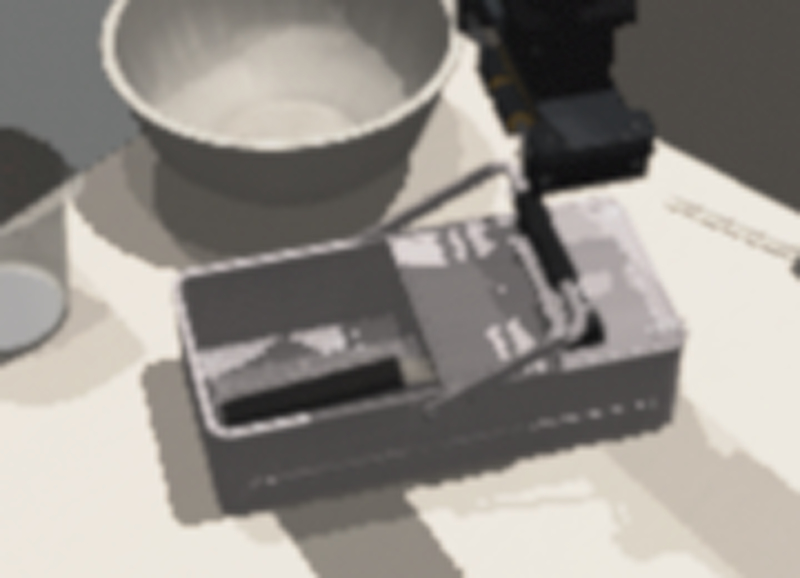

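Call:
{"name": "arm_command", "arguments": {
  "motion": [
    [0, 5, 0, 20, 0],
    [0, 5, 0, 36, 0],
    [0, 3, 0, 42, 0],
    [0, 2, 0, 46, 0],
    [0, 1, 0, 50, 0]
  ]
}}

```text
time: 4.02
position: [0.498, -0.1354, 0.1458]
tool_rot: [-2.776, -1.469, 0.002]
ft_force: [-0.3, -0.0, 0.8]
grip_width: 0.005
grip_force: 0.1
```

```bash
python3 - <<'E'
from h import *
s=get_state();print(s['time'],tocase(s['position']),s['grip_width'],s['ft_force'])
E
```

```text
4.0167 [[-8.11623602e-02 -6.62634355e-05  1.45815087e-01]] 0.005491089562504547 [-0.31159888 -0.01166375  0.81961689]
```

Call:
{"name": "arm_command", "arguments": {
  "motion": [
    [0, -2, 0, 3, 0],
    [0, -3, 0, 6, 0],
    [0, -3, 0, 8, 0]
  ]
}}

```text
time: 4.27
position: [0.4982, -0.136, 0.1436]
tool_rot: [-2.776, -1.469, -0.006]
ft_force: [-11.1, 6.6, 36.6]
grip_width: 0.0
grip_force: 18.1
```

Call:
{"name": "arm_command", "arguments": {
  "motion": [
    [0, 0, 0, -20, 0],
    [0, 0, 0, -55, 0],
    [87, 0, 0, -90, 0],
    [87, 0, 0, -100, 0]
  ]
}}

```text
time: 4.6
position: [0.4993, -0.1387, 0.2446]
tool_rot: [2.772, 1.465, 0.011]
ft_force: [1.2, -0.5, 0.4]
grip_width: 0.085
grip_force: 0.0
```

```bash
python3 - <<'E'
from h import *
s=get_state();print(s['time'],tocase(s['position']),s['grip_width'],s['ft_force'])
snap('scene','s4');snap('side','d4')
p=tocase(np.vstack([cloud(f) for f in('s4','d4')]))
for n,k in(('bare',(abs(abs(p[:,1])-.077)<.006)),('sleeve',abs(p[:,1])<.04)):
    q=p[k&(p[:,2]>.1)&(p[:,2]<.17)&(p[:,0]>-.13)&(p[:,0]<.1)];print(n,len(q),np.percentile(q,[2,50,98],axis=0).round(3))
E
```

```text
4.6 [[-0.08319852 -0.00301949  0.24457769]] 0.08547902185968101 [ 1.19607661 -0.51705571  0.40453738]
bare 102 [[-0.092 -0.083  0.101]
 [-0.084 -0.074  0.121]
 [-0.023  0.083  0.126]]
sleeve 456 [[-0.098 -0.039  0.113]
 [-0.084  0.     0.127]
 [-0.078  0.038  0.133]]
```

Call:
{"name": "arm_command", "arguments": {
  "motion": [
    [87, 35, 0, 0, 0],
    [87, 70, 0, 0, 0],
    [87, 105, 0, 0, 0],
    [87, 140, 0, 0, 0],
    [87, 140, 0, 0, 0]
  ]
}}

```text
time: 5.12
position: [0.5774, -0.0135, 0.2361]
tool_rot: [-2.765, -1.481, -0.001]
ft_force: [-0.6, 1.2, -0.3]
grip_width: 0.54
grip_force: 0.0
```

```bash
python3 - <<'E'
from h import *
s=get_state();print(s['time'],tocase(s['position']),s['grip_width'],s['tool_rot'])
snap('wrist','w4');snap('scene','s5')
p=tocase(cloud('w4'));q=p[(p[:,2]<.055)&(p[:,2]>.028)&(p[:,0]<.158)&(p[:,0]>.012)&(abs(p[:,1])<.05)]
for a in range(10,160,15):
    k=(q[:,0]*1000>a)&(q[:,0]*1000<a+15);
    if k.sum()>5:print(a,k.sum(),np.percentile(q[k],[3,50,97],axis=0)[:,1:].round(3).tolist())
E
```

```text
5.1167 [[0.06426259 0.00296001 0.23607061]] 0.5402074426713371 [-2.76548832e+00 -1.48051282e+00 -1.33639541e-03]
10 193 [[-0.012, 0.03], [0.0, 0.038], [0.012, 0.04]]
25 303 [[-0.012, 0.032], [-0.001, 0.037], [0.011, 0.038]]
40 312 [[-0.013, 0.03], [-0.001, 0.035], [0.011, 0.037]]
55 308 [[-0.013, 0.03], [-0.001, 0.033], [0.01, 0.035]]
70 298 [[-0.012, 0.029], [-0.001, 0.031], [0.009, 0.033]]
85 254 [[-0.011, 0.028], [-0.001, 0.03], [0.008, 0.032]]
100 104 [[-0.01, 0.028], [-0.002, 0.029], [0.007, 0.03]]
115 6 [[-0.009, 0.028], [-0.004, 0.028], [0.004, 0.028]]
```

View pics/w4.png

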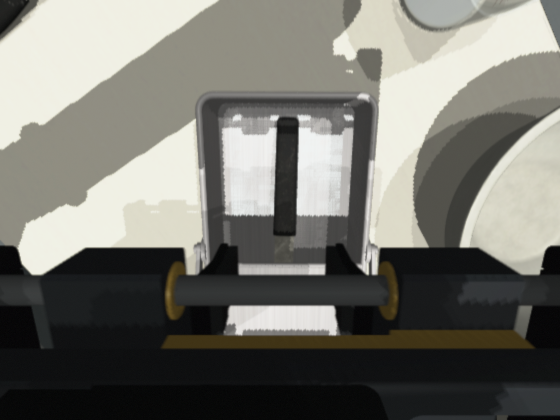

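```bash
python3 - <<'E'
from h import *
p=tocase(cloud('w4'));p5=tocase(np.vstack([cloud('s5'),cloud('d4'),cloud('s4')]))
for a in range(10,160,15):
    o=[a]
    for P in(p,p5):
      k=(P[:,0]*1000>a)&(P[:,0]*1000<a+15)&(P[:,2]<.06)
      f=P[k&(abs(abs(P[:,1])-.035)<.012)];g=P[k&(abs(P[:,1]+.001)<.006)]
      o+=[np.median(f[:,2]).round(4) if len(f) else None,np.median(g[:,2]).round(4) if len(g) else None]
    print(o)
k=(abs(p[:,1])<.006)&(p[:,0]>.1)&(p[:,0]<.158);print(p[k][np.argsort(p[k][:,0])][::12].round(3))
k=(abs(p[:,2]-.088)<.01)&(p[:,0]>.14)&(p[:,0]<.18);print('endrim',np.median(p[k],0))
k=(abs(p[:,2])<.02)&(p[:,0]>.2)&(p[:,0]<.26);print('table',np.median(p[k],0))
E
```

```text
[10, np.float64(0.0077), np.float64(0.038), np.float64(0.0087), np.float64(0.0338)]
[25, np.float64(0.0078), np.float64(0.0371), np.float64(0.0086), np.float64(0.0364)]
[40, np.float64(0.0079), np.float64(0.0356), np.float64(0.0086), np.float64(0.0347)]
[55, np.float64(0.0078), np.float64(0.0335), np.float64(0.0085), np.float64(0.0331)]
[70, np.float64(0.0079), np.float64(0.0317), np.float64(0.0083), np.float64(0.0316)]
[85, np.float64(0.0077), np.float64(0.0299), np.float64(0.0084), np.float64(0.0294)]
[100, np.float64(0.0078), np.float64(0.0279), np.float64(0.0068), np.float64(0.0282)]
[115, np.float64(0.0078), np.float64(0.0261), np.float64(0.0071), np.float64(0.0257)]
[130, np.float64(0.0079), np.float64(0.0242), np.float64(0.0072), np.float64(0.0236)]
[145, np.float64(0.008), np.float64(0.0081), np.float64(0.0088), np.float64(0.0107)]
[[ 0.1    0.004  0.027]
 [ 0.102  0.001  0.028]
 [ 0.103 -0.002  0.028]
 [ 0.104 -0.002  0.028]
 [ 0.105 -0.001  0.028]
 [ 0.106 -0.005  0.027]
 [ 0.107  0.001  0.029]
 [ 0.108 -0.002  0.028]
 [ 0.109 -0.     0.029]
 [ 0.11  -0.002  0.028]
 [ 0.111
[... 374 characters left out ...]
]
 [ 0.13   0.     0.024]
 [ 0.131  0.     0.027]
 [ 0.132 -0.003  0.025]
 [ 0.133 -0.003  0.025]
 [ 0.134 -0.004  0.025]
 [ 0.135 -0.005  0.024]
 [ 0.137  0.006  0.024]
 [ 0.138  0.005  0.023]
 [ 0.139  0.003  0.024]
 [ 0.14   0.002  0.024]
 [ 0.141  0.002  0.023]
 [ 0.142  0.001  0.023]
 [ 0.143  0.004  0.021]
 [ 0.144 -0.001  0.022]
 [ 0.145 -0.001  0.02 ]
 [ 0.147 -0.004  0.008]
 [ 0.149  0.003  0.009]
 [ 0.15   0.005  0.009]
 [ 0.151  0.004  0.008]
 [ 0.152  0.001  0.008]
 [ 0.153 -0.002  0.008]
 [ 0.154 -0.004  0.009]
 [ 0.155  0.003  0.007]
 [ 0.156 -0.004  0.008]
 [ 0.157  0.002  0.006]]
endrim [0.16053257 0.00017507 0.08822774]
table [ 2.28561643e-01  2.47325930e-02 -6.34451594e-05]
```

Wrist view: the handle is off the mouth and the turner grip runs straight from butt (287,119) to the neck (284,235). The grip top drops towards the butt. I'll descend over x ≈ 0.068 m with the fingers part-open.

Call:
{"name": "arm_command", "arguments": {
  "motion": [
    [62, 2, 2, 30, 0],
    [62, 4, 4, 60, 0],
    [62, 4, 4, 90, 0],
    [62, 4, 4, 110, 0],
    [62, 4, 4, 110, 0]
  ]
}}

```text
time: 5.63
position: [0.5764, -0.023, 0.1226]
tool_rot: [-2.775, -1.464, 0.016]
ft_force: [-1.6, 0.3, -1.0]
grip_width: 0.708
grip_force: 0.0
```

```bash
python3 - <<'E'
from h import *
s=get_state();print(s['time'],tocase(s['position']),s['grip_width'],s['tool_rot'],s['ft_force'])
E
```

```text
5.6333 [[ 0.05587491 -0.00163739  0.12256126]] 0.7076138806672491 [-2.77503349 -1.46369046  0.01590747] [-1.58035971  0.26223269 -1.04569528]
```

Call:
{"name": "arm_command", "arguments": {
  "motion": [
    [60, 6, 0, 20, 0],
    [60, 12, 0, 40, 0],
    [60, 12, 0, 60, 0],
    [60, 12, 0, 75, 0],
    [60, 12, 0, 80, 0]
  ]
}}

```text
time: 6.05
position: [0.5864, -0.0124, 0.047]
tool_rot: [-2.777, -1.467, 0.005]
ft_force: [-2.1, 0.4, -0.4]
grip_width: 0.689
grip_force: 0.0
```

Call:
{"name": "arm_command", "arguments": {
  "motion": [
    [60, 0, 0, 3, 0],
    [60, 0, 0, 6, 0],
    [60, 0, 0, 6, 0]
  ]
}}

```text
time: 6.3
position: [0.5885, -0.0116, 0.0434]
tool_rot: [2.777, 1.468, 0.002]
ft_force: [0.0, -0.1, 0.7]
grip_width: 0.691
grip_force: 0.0
```

```bash
python3 - <<'E'
from h import *
s=get_state();print(s['time'],tocase(s['position']),s['grip_width'],s['tool_rot'],s['ft_force'])
E
```

```text
6.3 [[ 0.07210726 -0.00522889  0.04340936]] 0.6907270529657157 [2.77677588e+00 1.46756986e+00 1.74589043e-03] [ 0.0119132  -0.06093016  0.72099167]
```

Call:
{"name": "arm_command", "arguments": {
  "motion": [
    [60, -3, -3, 3, 0],
    [60, -3, -3, 6, 0],
    [60, -3, -3, 6, 0]
  ]
}}

```text
time: 6.55
position: [0.5834, -0.012, 0.0365]
tool_rot: [-2.777, -1.469, 0.0]
ft_force: [-0.2, -0.3, 0.1]
grip_width: 0.687
grip_force: 0.0
```

Call:
{"name": "arm_command", "arguments": {
  "motion": [
    [10, 0, 0, 0.5, 0],
    [10, 0, 0, 1, 0],
    [10, 0, 0, 1, 0],
    [10, 0, 0, 1, 0],
    [10, 0, 0, 1, 0]
  ],
  "newtons": 10
}}

```text
time: 6.97
position: [0.5839, -0.0119, 0.0356]
tool_rot: [2.777, 1.469, 0.0]
ft_force: [-0.5, 0.5, -0.2]
grip_width: 0.394
grip_force: 0.0
```

Call:
{"name": "arm_command", "arguments": {
  "motion": [
    [10, 0, 0, 1, 0],
    [10, 0, 0, 1, 0],
    [10, 0, 0, 1, 0],
    [10, 0, 0, 1, 0]
  ]
}}

```text
time: 7.3
position: [0.5838, -0.0118, 0.0345]
tool_rot: [-2.777, -1.469, -0.0]
ft_force: [-0.2, 1.2, 0.1]
grip_width: 0.287
grip_force: 10.0
```

```bash
python3 - <<'E'
from h import *
s=get_state();print(s['time'],tocase(s['position']),s['grip_width']*87,s['grip_force'],s['ft_force'])
E
```

```text
7.3 [[ 0.06930877 -0.00140298  0.03452587]] 25.00004634397532 9.999379546061391 [-0.22337765  1.17893753  0.07280981]
```

Call:
{"name": "arm_command", "arguments": {
  "motion": [
    [10, 1, 0, -8, 0],
    [10, 3, 0, -18, 0],
    [10, 6, 0, -30, 0],
    [10, 9, 0, -42, 0],
    [10, 9, 0, -42, 0]
  ]
}}

```text
time: 7.72
position: [0.5918, -0.0033, 0.0806]
tool_rot: [2.774, 1.469, 0.01]
ft_force: [1.1, 1.0, -1.5]
grip_width: 0.284
grip_force: 10.0
```

```bash
cat > look.py <<'E'
from h import *
import sys
n=sys.argv[1]
s=get_state();print(s['time'],tocase(s['position']),s['grip_width']*87,s['grip_force'],s['ft_force'])
snap('side','d'+n);snap('scene','s'+n)
a=cv2.imread('pics/d%s.png'%n)[80:290,180:340];b=cv2.imread('pics/s%s.png'%n)[90:260,160:360]
cv2.imwrite('pics/v%s.png'%n,np.hstack([cv2.resize(a,(400,525),interpolation=2),cv2.copyMakeBorder(cv2.resize(b,(400,340),interpolation=2),0,185,0,0,0)]))
E
python3 look.py 6
```

```text
7.7167 [[ 0.0808329  -0.00328498  0.08056547]] 24.6778681286992 10.000276677310467 [ 1.13901854  0.99058268 -1.47846184]
```

View pics/v6.png

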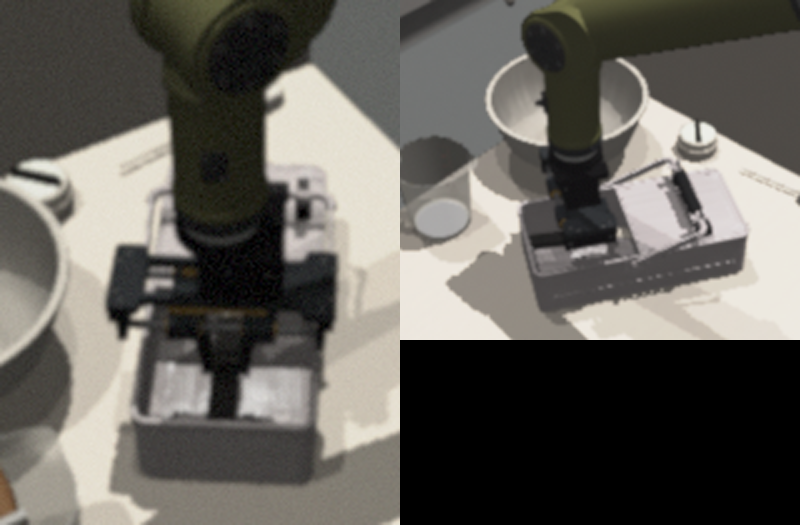

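The turner's butt is rising between the fingers at about (225,400). The handle stays clipped and the case hasn't moved. Next I'll measure the tilt from depth.

```bash
cat > tilt.py <<'E'
from h import *
import sys
p=tocase(cloud(sys.argv[1]));t=tocase(get_state()['position'])[0]
q=p[(abs(p[:,1]-t[1])<.007)&(p[:,0]>t[0]-.01)&(p[:,0]<t[0]+.11)&(p[:,2]>.012)&(p[:,2]<t[2]+.07)]
x0=int(t[0]*1000)
for a in range(x0-10,x0+110,8):
    k=(q[:,0]*1000>a)&(q[:,0]*1000<a+8)
    if k.sum()>3:print(a,k.sum(),np.percentile(q[k,2],[5,50,95]).round(3))
E
python3 tilt.py d6
```

```text
69 23 [0.076 0.08  0.082]
77 15 [0.077 0.08  0.081]
85 14 [0.078 0.081 0.083]
93 20 [0.077 0.081 0.083]
101 16 [0.079 0.081 0.084]
109 18 [0.081 0.083 0.094]
117 18 [0.081 0.083 0.085]
125 16 [0.081 0.083 0.085]
133 18 [0.082 0.084 0.087]
141 19 [0.083 0.084 0.087]
149 19 [0.082 0.085 0.088]
157 134 [0.018 0.053 0.088]
165 5 [0.021 0.088 0.09 ]
```

Call:
{"name": "arm_command", "arguments": {
  "motion": [
    [10, 0, 0, -12, 0],
    [10, 2, 0, -24, 0],
    [10, 8, 0, -36, 0],
    [10, 16, 0, -46, 0],
    [10, 24, 0, -54, 0]
  ]
}}

```text
time: 8.23
position: [0.6037, 0.0163, 0.1327]
tool_rot: [2.776, 1.468, 0.004]
ft_force: [-0.1, 0.6, -0.8]
grip_width: 0.284
grip_force: 10.0
```

Call:
{"name": "arm_command", "arguments": {
  "motion": [
    [10, 4, 0, -6, 0],
    [10, 8, 0, -12, 0],
    [10, 8, 0, -12, 0]
  ]
}}

```text
time: 8.48
position: [0.6081, 0.0235, 0.144]
tool_rot: [2.775, 1.471, 0.004]
ft_force: [1.0, -0.2, -2.0]
grip_width: 0.284
grip_force: 10.0
```

```bash
python3 look.py 7; python3 tilt.py d7
```

```text
8.4833 [[ 0.11215004 -0.0016202   0.14397731]] 24.675342123901462 9.995713457465172 [ 1.01270248 -0.19656298 -1.97285199]
100 14 [0.139 0.141 0.144]
108 20 [0.141 0.143 0.146]
116 13 [0.143 0.144 0.146]
124 17 [0.145 0.147 0.148]
132 21 [0.147 0.148 0.151]
140 13 [0.149 0.15  0.176]
148 21 [0.15  0.151 0.153]
156 142 [0.017 0.059 0.154]
164 37 [0.02  0.091 0.157]
172 17 [0.155 0.156 0.159]
180 47 [0.146 0.154 0.159]
```

View pics/v7.png

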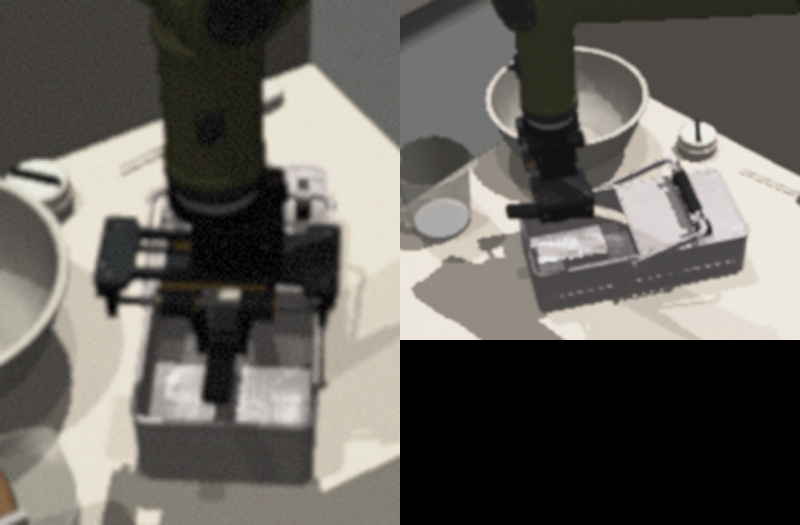

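Butt at about (215,400) now stands above the rim. The blade is still under the cover, tilted about 20°. I'll loosen the grip slightly so it tilts further while drawing out.

Call:
{"name": "arm_command", "arguments": {
  "motion": [
    [10, 4, 0, 0, 0],
    [10, 9, 0, -2, 0],
    [10, 14, 0, -5, 0],
    [10, 20, 0, -8, 0],
    [10, 20, 0, -8, 0]
  ],
  "newtons": 6
}}

```text
time: 9.0
position: [0.6193, 0.0406, 0.1514]
tool_rot: [-2.775, -1.471, -0.004]
ft_force: [0.3, 0.7, -2.5]
grip_width: 0.287
grip_force: 6.0
```

```bash
python3 look.py 8; python3 tilt.py d8
```

```text
9.0 [[ 0.13258722 -0.00128018  0.15142162]] 24.97761349391313 5.997870163992047 [ 0.31584618  0.70415178 -2.47537969]
120 11 [0.145 0.147 0.149]
128 14 [0.149 0.15  0.153]
136 10 [0.153 0.154 0.155]
144 15 [0.155 0.158 0.159]
152 22 [0.024 0.159 0.164]
160 158 [0.016 0.059 0.165]
168 15 [0.167 0.168 0.17 ]
176 17 [0.171 0.173 0.173]
184 11 [0.173 0.175 0.177]
192 29 [0.173 0.178 0.181]
200 29 [0.166 0.173 0.178]
```

Call:
{"name": "arm_command", "arguments": {
  "motion": [
    [10, 0, 0, 0, 0],
    [10, 6, 0, -5, 0],
    [10, 18, 0, -13, 0],
    [10, 32, 0, -22, 0],
    [10, 48, 0, -31, 0]
  ],
  "newtons": 30
}}

```text
time: 9.52
position: [0.6454, 0.078, 0.1822]
tool_rot: [2.778, 1.467, -0.001]
ft_force: [1.2, 1.3, -2.6]
grip_width: 0.281
grip_force: 30.0
```

Call:
{"name": "arm_command", "arguments": {
  "motion": [
    [10, 14, 0, -9, 0],
    [10, 28, 0, -18, 0],
    [10, 42, 0, -28, 0],
    [10, 54, 0, -38, 0],
    [10, 60, 0, -46, 0]
  ]
}}

```text
time: 9.93
position: [0.6796, 0.13, 0.2284]
tool_rot: [-2.775, -1.471, -0.002]
ft_force: [-0.2, 0.9, -2.9]
grip_width: 0.282
grip_force: 30.0
```

```bash
python3 look.py 9; python3 tilt.py d9
```

```text
9.9333 [[ 0.24041972 -0.00075013  0.22842544]] 24.535841944261094 29.995976421050727 [-0.21784082  0.92476457 -2.90996962]
230 14 [0.222 0.225 0.227]
238 19 [0.226 0.228 0.231]
246 14 [0.23  0.232 0.233]
254 21 [0.234 0.236 0.238]
262 18 [0.238 0.239 0.241]
270 27 [0.24  0.243 0.299]
278 21 [0.245 0.247 0.248]
286 17 [0.249 0.25  0.252]
294 24 [0.252 0.254 0.255]
302 49 [0.247 0.254 0.257]
310 18 [0.245 0.247 0.251]
```

View pics/v9.png

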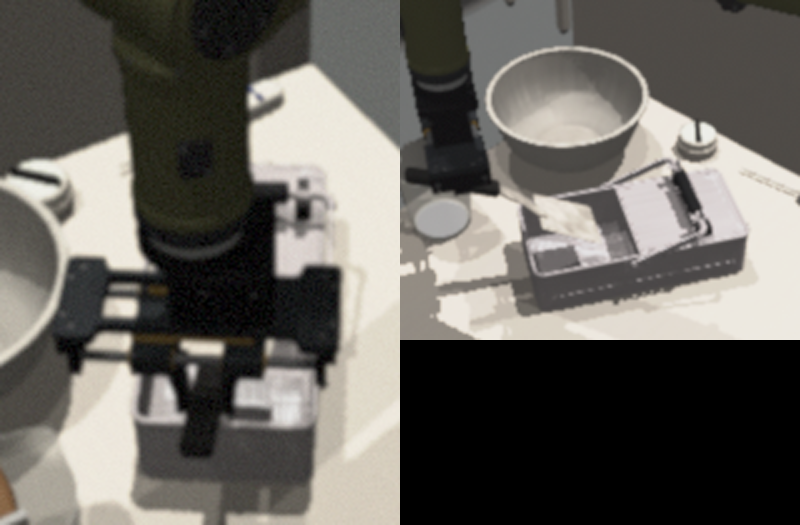

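The blade at about (575,215) is clear of the cover and in the open mouth. Now straight up.

Call:
{"name": "arm_command", "arguments": {
  "motion": [
    [10, 0, 0, -15, 0],
    [10, 0, 0, -35, 0],
    [10, 0, 0, -60, 0],
    [10, 0, 0, -80, 0],
    [10, 0, 0, -95, 0]
  ],
  "newtons": 40
}}

```text
time: 10.45
position: [0.6789, 0.1265, 0.3244]
tool_rot: [2.777, 1.466, 0.001]
ft_force: [0.3, 0.4, -2.8]
grip_width: 0.277
grip_force: 40.0
```

Call:
{"name": "arm_command", "arguments": {
  "motion": [
    [10, 0, 0, -5, 0],
    [10, 0, 0, -8, 0],
    [10, 0, 0, -8, 0],
    [10, 0, 0, -8, 0],
    [10, 0, 0, -8, 0]
  ]
}}

```text
time: 10.87
position: [0.6784, 0.1275, 0.3288]
tool_rot: [-2.777, -1.468, 0.004]
ft_force: [-0.1, 0.7, -2.3]
grip_width: 0.278
grip_force: 40.0
```

```bash
python3 look.py 10; python3 - <<'E'
from h import *
s=get_state();print(s['qd'].round(3))
p=tocase(np.vstack([cloud('d10'),cloud('s10')]))
q=p[(abs(p[:,1])<.045)&(p[:,0]>0)&(p[:,0]<.35)&(p[:,2]>.1)&(p[:,2]<.4)]
for a in range(0,330,15):
    k=(q[:,0]*1000>a)&(q[:,0]*1000<a+15)
    if k.sum()>3:print(a,k.sum(),np.percentile(q[k,2],[2,50]).round(3))
for n,k in(('bare',(abs(abs(p[:,1])-.077)<.006)),('sleeve',abs(p[:,1])<.04)):
    q=p[k&(p[:,2]>.1)&(p[:,2]<.17)&(p[:,0]>-.13)&(p[:,0]<-.03)];print(n,len(q),np.percentile(q,[2,50,98],axis=0).round(3))
E
```

```text
10.8667 [[ 0.23766676 -0.00119098  0.32878649]] 24.146118053577442 39.99541472643614 [-0.12558438  0.71291307 -2.33252481]
[ 0.001 -0.002 -0.001 -0.007  0.001  0.     0.001]
45 63 [0.185 0.19 ]
60 89 [0.191 0.196]
75 90 [0.2   0.206]
90 118 [0.209 0.215]
105 112 [0.218 0.224]
120 126 [0.227 0.234]
135 41 [0.237 0.243]
150 30 [0.258 0.266]
165 34 [0.274 0.281]
180 68 [0.288 0.304]
195 94 [0.295 0.31 ]
210 87 [0.302 0.317]
225 105 [0.316 0.325]
240 376 [0.317 0.338]
255 84 [0.322 0.339]
270 291 [0.336 0.393]
285 130 [0.336 0.35 ]
300 154 [0.343 0.351]
bare 43 [[-0.092 -0.083  0.101]
 [-0.078 -0.079  0.117]
 [-0.034  0.082  0.124]]
sleeve 139 [[-0.098 -0.037  0.115]
 [-0.085  0.002  0.127]
 [-0.078  0.037  0.133]]
```

View pics/v10.png

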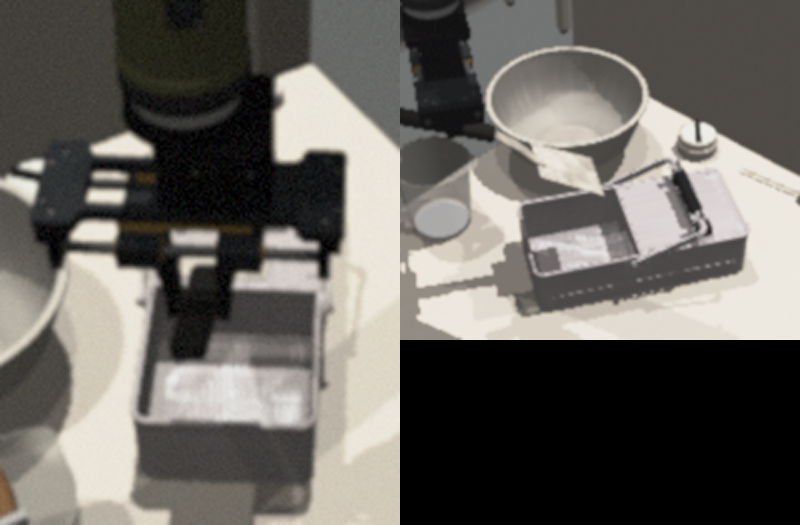

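The turner hangs free with its tip about 0.185 m up and its butt about 0.34 m up. The handle is still clipped and the arm is still, so I'm handing in.

```bash
python3 -c "
from bench import *
print(close_job())"
```

```text
the job is handed in; nothing more can be done
None
```

I clicked the case handle into its clips, drew the turner out diagonally, and handed the job in with it held still in the air, its lowest point about 185 mm above the table; the judge returned no verdict.

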